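# Open the vegetable box with the unmarked catch

### The job

Open the sliding lid of the wooden vegetable box all the way, then let go. The small metal catch on the box's fixed deck may or may not be holding the lid, and nothing shows which, so pull the lid first with the catch left where it is. If the lid gives only a few millimetres and stops, slide the catch right over to the other end of its slot and pull the lid again.

Things in the scene. Friction and masses are not known exactly. Their poses are not given: they have to be found in the camera images.
- veg_box: Light-wood box, fixed, 180 mm deep (its x), 340 long (y), 80 high. Origin: centre of its underside, on the worktop; z up, x away from the robot, y to the robot's left (turned up to 0.25 rad). The half y > 0 has a fixed deck, top at z = 80 mm; the half y < 0 is shut by the lower sliding lid, top at z = 62.
- box_lid (a joint): Opening of the box's lid, m: 0 shut, 0.110 fully open (stop). Slides along the box's +y, under the deck, against about 2 N; stays where left. If the catch holds it, it gives about 8 mm and stops hard; pulling harder does not help.
- lid_pull (a point): Centre of the lid's pull (moves with the lid), at box x = 0, y = -130 mm + lid value, z = 83 mm. The pull is an upright darker-wood block, 18 mm in the box's x, 30 mm in its y, from the lid up to z = 103 mm. Best gripped across its 18 mm, fingertips above z = 70 mm.
- box_catch (a joint): Position of the steel catch on the deck, m, 0 to 0.040 along the box's +x; starts within 4 mm of 0 (nearest the robot). Takes about 1.5 N, stays where left. At one end it holds the lid, at the other not: which is hidden and varies (at times neither holds). Tab: 24 mm in x, 16 in y, z = 83 to 115 mm; centre at box x = -20 mm + value, y = +95. Grip across the 16, tips above z = 85.

How it is judged:
On the way:
1. the lid has been pulled (at least 3 mm) with the catch still at its starting end (value of joint box_lid above 0.003 m and value of joint box_catch below 0.012 m), for 0.1 s.
At the end, for the whole second after the job is handed in: The lid is open by at least 92 mm of its 110 mm and at rest; the catch may be at either end (value of joint box_lid above 0.092 m and velocity of joint box_lid below 0.01 m/s); the robot touches nothing.
It also fails if it takes over 51 s, if anything falls off the work surface, if the arm or the gripper's body presses on something with over 40 N, if the wrist force passes 120 N, or if a joint passes its speed limit or range.

### The arm

A 7-joint arm with a two-finger parallel gripper is mounted at the origin on a cart in front of the work surface, level with it; the furniture and walls round the work are solid. World frame = base frame: x ahead of the robot, y to its left, z up, the work surface at z = 0. Lengths are in m, angles in rad, forces in N, time in s.
With the tool pointing down it reaches from about 0.4 to 0.875 m from the base axis. Payload 4.4 kg.
Tool frame: the origin (TCP) lies at the very end of the fingers, on their centre line; the grasp point (between the pads) lies 19 mm behind it; z points along the fingers, y is the direction in which the jaws open and shut (so a half turn about z gives the same grasp; the last joint's range is limited). The gripper opens to 85 mm and grips with 20 to 120 N. Pads are 22 mm wide; open, the fingers measure 114 mm over their backs; the gripper's body (76 mm by 85 mm) begins 54 mm behind the grasp point. The pads swing forward as they close: fully open they stand 13 mm farther back than shut.
Start: joints at [1.061, 0.628, 0.038, 1.517, -0.027, 0.996, -0.02], TCP at [0.279, -0.587, 0.231] pointing down, gripper open.
Joint ranges: [-3.06, 3.06], [-0.37, 2.12], [-1.25, 1.32], [0.18, 2.47], [-1.1, 4.24], [0.23, 1.98], [-2.94, 2.94]. Speed limits (rad/s): [2.57, 2.57, 3.14, 3.14, 3.14, 3.14, 3.14].

### API

Orientations are given as a unit quaternion [w, x, y, z].
In Python, from workcell import manip gives the robot as it stands. The module is installed in compiled form; this text tells all that it offers.
- The arm moves only by the tool step_arm, never from a script. Its arguments are lists of equal length, an entry for each row: "travel": the shift along the tool's x, y, z in mm, a list of three; "roll": the turn about the tool's z in rad; "grip": the finger opening in mm, from 0 to 85.4. A call has 1 to 12 rows; each row is the pose to reach, as a shift and turn from the pose commanded when the call began, along the tool's axes at that moment; what a row does not reach only later rows make up. A row lasts 1/10 s, in which the tool goes at most 50 mm and 8.59 degrees, less where a joint would pass 70% of its speed; a pose out of reach is approached as far as the arm can. A call with a gripper value outside its range is refused whole. The fingers move at their own pace and stop on an object; "newtons" is the grip in N (left out, the last holds). Time passes only in rows, so rows that repeat a pose let the fingers close. It gives the time, the measured TCP pose, the force and the opening at its end, in the units of the state.
- manip.observe(): the state, without advancing time (a new reading comes with each control period).
- manip.get_image(name): name is "side" or "top"; returns a dict with "color" (384x512x3 uint8, blue, green, red), "K" (3x3 intrinsics, pixels), "R" (3x3) and "t" (3): a world point X has camera coordinates R X + t. Camera axes: x right, y down, z forward; pixel columns grow to the right and rows downward; lengths in m; the calibration is good to about 2 mm. A picture is of the moment at which its call begins. There is no depth.
- manip.sign_off(): hands the job in, once; it reports no verdict.
Trained networks look in a picture, given as the dict that the camera call returned (one of the last four; its "shot" number tells which), for a name from the list of things; names that differ only in an ending like _2 or _b are one class to them, and where a whole thing is asked for, a point or a joint stands for the part that bears it (a point fixed in the world has none). Each returns a list of dicts, best first, with "p" (0 to 1); they miss things now and then, are a little off and sometimes report something else, mostly with a low value. They report only what shows in the picture. A call takes as long as a camera call.
- manip.boxes_of(thing, picture): "location" ([column, row] in pixels, amid what is visible of it).
- manip.outline_of(thing, picture): "pixels" (384x512 bool, what is visible of it) and "location" ([column, row] in pixels, amid what is visible of it).
The state is a dict: "t": time; "joint_positions": joint angles; "qvel": joint speeds; "effort": joint torques, N m; "tool_pos": TCP position; "tool_rot": TCP orientation; "force": force on the tool from outside, world axes, zero at the start; "wrist_torque": the same for the moment, N m; "finger_gap": opening from 0.0 (shut) to 1.0 (fully open).
Only numpy, scipy, OpenCV 4.12 (cv2) and the standard library are available. Lean on these libraries where they do the work, as an engineer would, in place of code of your own. Each camera call takes 0.05 s, during which the arm holds its last target. There are 200 camera calls.

## Working session

There is one attempt and no reset: what is moved stays moved. The work goes in short steps, Python scripts to look and compute and a tool call to move; the robot and the scene stay as the last step left them, time stands still between calls to the robot, and variables do not carry over. Pictures are saved under pics/ and viewed, about 8 in all and at most 12, crops included, and the job is handed in when it is done.

Besides the shell and the picture viewer there is one more tool, called after "Emit:" as name([rows], argument=value, ...), one row to a line, values as JSON. step_arm: Moves the arm, as the interface text tells. Its arguments: {"type":"object","properties":{"travel":{"type":"array","items":{"type":"array","items":{"type":"number"}}},"roll":{"type":"array","items":{"type":"number"}},"grip":{"type":"array","items":{"type":"number"}},"newtons":{"type":"number"}},"required":["travel","roll","grip"]}

```bash
mkdir -p pics
python3 - <<'E'
from workcell import manip
import cv2, numpy as np
s=manip.observe(); print(s)
ims=[]
for n in ("side","top"):
    p=manip.get_image(n); c=p["color"].copy()
    print(n,p["K"].tolist(),p["R"].tolist(),p["t"].tolist())
    for th in ("veg_box","lid_pull","box_catch","box_lid"):
        for f in manip.boxes_of(th,p)[:3]: print(th,f)
    ims.append(c)
    cv2.imwrite(f"pics/{n}0.png",c)
cv2.imwrite("pics/both0.png",cv2.resize(np.vstack(ims),None,fx=.78,fy=.78))
E
```

```text
{'t': 0.0, 'joint_positions': array([ 1.06121441,  0.62936409,  0.03845935,  1.51836169, -0.02700518,
        0.99630417, -0.01998163]), 'qvel': array([ 3.20484754e-04, -4.96902350e-06, -1.29271033e-03, -9.98193162e-04,
        3.41211116e-05, -6.35841807e-04,  9.92445228e-04]), 'effort': array([-1.16331736e-03, -5.63414598e+01,  1.22581411e+00, -1.93450963e+01,
        1.10399147e-02,  1.02963770e-02,  9.73337166e-06]), 'tool_pos': array([ 0.27883244, -0.58646362,  0.23037979]), 'tool_rot': array([-9.32210352e-04,  9.75482414e-01,  2.20075306e-01, -2.26752001e-04]), 'force': array([ 0.91374867, -1.12517455, -0.56560532]), 'wrist_torque': array([-0.01554257,  0.02307397, -0.01239002]), 'finger_gap': 1.0012560834556705}
side [[391.5253338425075, 0.0, 252.08442605826752], [0.0, 391.5253338425075, 190.8559305120987], [0.0, 0.0, 1.0]] [[-0.9837335841880225, -0.17945583788267075, 0.007989842953130502], [-0.10187879867809038, 0.5207368774664185, -0.8476165494057046], [0.14794913220595865, -0.8346428617656493, -0.5305491000681757]] [0.4631220294355046, 0.09906304372619838, 0.8733724242543788]
veg_box {'location': [241.6, 258.8], 'p': 0.61}
lid_pull {'location': [260.1, 207.4], 'p': 0.6}
box_catch {'location': [244.9, 247.8], 'p': 0.62}
box_catch {'location': [255.6, 207.8], 'p': 0.17}
box_lid {'location': [258.4, 209.3], 'p': 0.78}
top [[367.23332634112563, 0.0, 258.48786394730837], [0.0, 367.23332634112563, 193.3434656479717], [0.0, 0.0, 1.0]] [[0.02375646959694773, -0.9997097659744446, -0.004001745570369607], [-0.9856616725910717, -0.022753383294019644, -0.16719255585595405], [0.16705297763661736, 0.007916272102202406, -0.9859161400944523]] [0.028058184728286143, 0.46684130543980196, 0.8698717960764835]
veg_box {'location': [213.6, 196.4], 'p': 0.89}
lid_pull {'location': [246.5, 199.7], 'p': 0.93}
box_catch {'location': [167.1, 198.7], 'p': 0.58}
```

View pics/both0.png

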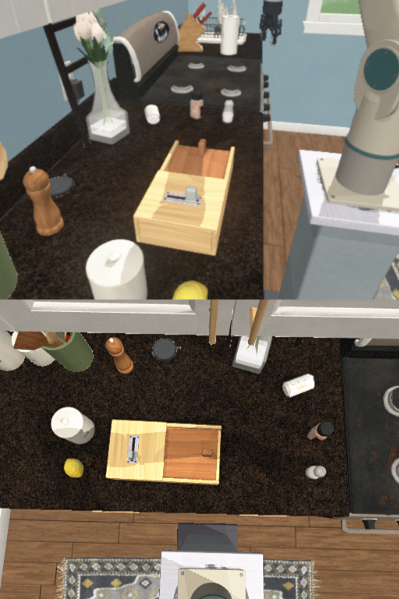

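```bash
cat > h.py <<'E'
import numpy as np
from scipy.spatial.transform import Rotation as Ro
from scipy.optimize import least_squares
def rot(q): return Ro.from_quat(np.r_[q[1:],q[0]]).as_matrix()
def proj(p,X): c=p["R"]@X+p["t"]; u=p["K"]@c; return u[:2]/u[2]
def ray(p,uv,z):
    o=-p["R"].T@p["t"]; d=p["R"].T@np.linalg.solve(p["K"],np.r_[uv,1]); return o+d*(z-o[2])/d[2]
E
python3 - <<'E'
from h import *
from workcell import manip
P={n:manip.get_image(n) for n in("side","top")}
import cv2
for n in P:
    for th,f in (("veg_box",0),("lid_pull",0),("box_catch",0)):
        r=manip.outline_of(th,P[n])
        if r:
            m=r[0]["pixels"].astype(np.uint8); print(n,th,r[0]["p"],r[0]["location"],m.sum(),cv2.boundingRect(m))
            if th=="veg_box":
                b=cv2.boxPoints(cv2.minAreaRect(cv2.findNonZero(m))); print(b.tolist(), [ray(P[n],q,.08).round(3).tolist() for q in b])
for th,uv,z in (("pull",(246.5,199.7),.095),("catch",(167.1,198.7),.105)): print(th,ray(P["top"],uv,z))
for th,uv,z in (("pull",(260.1,207.4),.09),("catch",(244.9,247.8),.1)): print(th,ray(P["side"],uv,z))
E
```

```text
side veg_box 0.64 [241.4, 254.2] 13439 (172, 178, 129, 150)
[[165.41455078125, 307.31451416015625], [193.68521118164062, 164.29823303222656], [304.64031982421875, 186.231201171875], [276.3696594238281, 329.24749755859375]] [[0.535, 0.382, 0.08], [0.631, -0.064, 0.08], [0.352, -0.011, 0.08], [0.365, 0.391, 0.08]]
side lid_pull 0.65 [262.2, 203.9] 2687 (213, 178, 82, 51)
side box_catch 0.83 [244.1, 247.0] 293 (238, 238, 16, 22)
top veg_box 0.77 [214.3, 197.7] 10889 (136, 153, 148, 85)
[[135.40921020507812, 230.6338348388672], [139.75076293945312, 152.4861602783203], [284.19384765625, 160.5107879638672], [279.852294921875, 238.65846252441406]] [[0.365, 0.323, 0.08], [0.552, 0.327, 0.08], [0.54, -0.021, 0.08], [0.354, -0.013, 0.08]]
top lid_pull 0.58 [245.3, 195.3] 4167 (210, 164, 69, 67)
top box_catch 0.46 [167.1, 197.3] 114 (163, 193, 12, 12)
pull [0.44106183 0.06593586 0.095     ]
catch [0.43765678 0.24749905 0.105     ]
pull [0.43541677 0.10645822 0.09      ]
catch [0.43902391 0.24789584 0.1       ]
```

The lid is to the right (toward -y) and the catch sits on the left deck. The network located the lid's middle rather than the pull, so I'm zooming in.

Run:
```python
import cv2,numpy as np
a=cv2.imread("pics/top0.png")[143:248,130:290]; b=cv2.imread("pics/side0.png")[165:330,160:310]
cv2.imwrite("pics/c1.png",cv2.resize(a,None,fx=4.5,fy=4.5,interpolation=cv2.INTER_CUBIC))
cv2.imwrite("pics/c2.png",cv2.resize(b,None,fx=3.5,fy=3.5,interpolation=cv2.INTER_CUBIC))
```

```text
(no output)
```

View pics/c1.png

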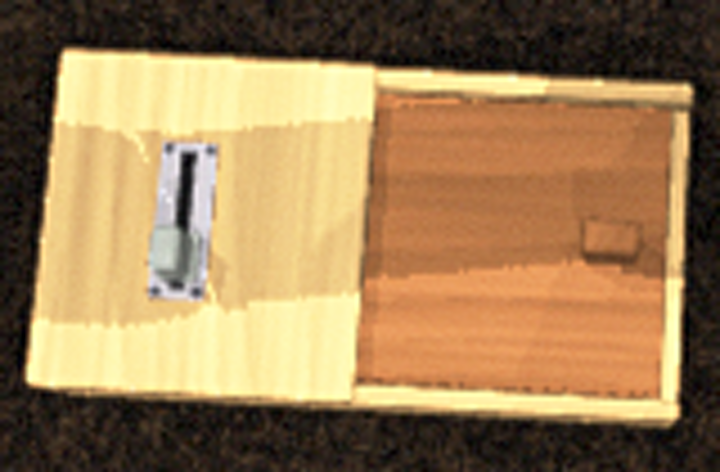

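View pics/c2.png

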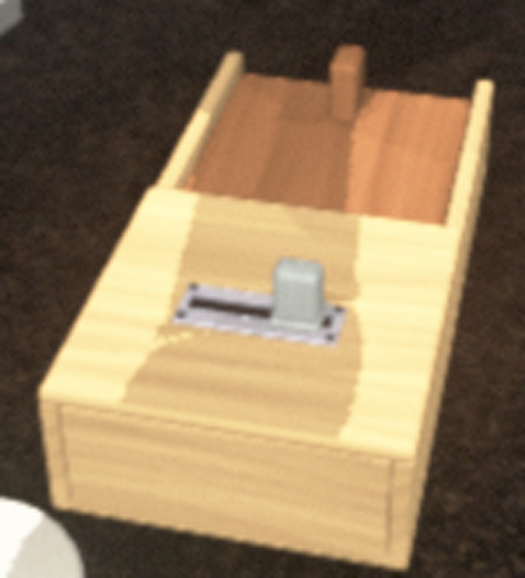

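Top view: the pull is at about pixel (266,195) and the catch at its near end, about (168,198). The side view agrees. Now I'll fit the box pose from the corners.

```bash
cat >> h.py <<'E'
def bw(b,X):
    c,s=np.cos(b[2]),np.sin(b[2]); return np.array([b[0]+c*X[0]-s*X[1],b[1]+s*X[0]+c*X[1],X[2]])
def todelta(s,target,yaw):
    "tool-frame shift (mm) to world target; roll so that jaws (tool y) lie along world angle yaw, from measured pose"
    R=rot(s["tool_rot"]); d=R.T@(np.array(target)-s["tool_pos"])*1000
    u=R.T@np.array([np.cos(yaw),np.sin(yaw),0]); r=np.arctan2(-u[0],u[1])
    r=(r+np.pi/2)%np.pi-np.pi/2
    return d.round(1),round(float(r),3)
E
python3 - <<'E'
from h import *
from workcell import manip
P={n:manip.get_image(n) for n in("side","top")}
D=[(.09,.17,.08),(-.09,.17,.08),(-.09,0,.08),(.09,0,.08),(0,-.13,.103)]
T=np.array([(62,50),(28,385),(355,402),(376,67),(612,236)])/4.5+[130,143]
S=np.array([(42,397),(405,460),(448,225),(152,188),(350,53)])/3.5+[160,165]
f=lambda b,k=3:np.concatenate([(proj(P[n],bw(b,X))-uv) for n,U in (("top",T),("side",S))[:] for X,uv in zip(D,U)])
r=least_squares(f,[.45,.15,-.03],loss="soft_l1"); b=r.x
print(b,f(b).reshape(-1,2).round(1).tolist())
np.save("b.npy",b)
print("pull",bw(b,(0,-.13,.083)),"catch",bw(b,(-.02,.095,.1)))
s=manip.observe()
print(todelta(s,bw(b,(0,-.13,.16)),b[2]))
R=rot(s["tool_rot"]);print(R.round(3).tolist())
E
```

```text
[ 0.4544712   0.15134621 -0.0283844 ] [[-0.5, -0.2], [-1.1, 0.0], [-1.0, 0.0], [-0.0, -0.5], [-0.1, -0.0], [-1.0, -2.0], [3.3, -2.3], [4.2, 0.0], [-0.3, -1.4], [-0.4, 0.3]]
pull [0.45078172 0.02139857 0.083     ] catch [0.43717541 0.24687555 0.1       ]
(array([ 416.3, -475.8,   71.3]), -1.099)
[[0.903, 0.429, 0.0], [0.429, -0.903, -0.0], [0.0, 0.0, -1.0]]
```

Emit:
step_arm([
  [416,-476,0],
  [416,-476,0],
  [416,-476,0],
  [416,-476,0],
  [416,-476,0],
  [416,-476,0],
  [416,-476,0],
  [416,-476,0],
  [416,-476,0],
  [416,-476,0],
  [416,-476,0],
  [416,-476,0],
], roll=[-1.1,-1.1,-1.1,-1.1,-1.1,-1.1,-1.1,-1.1,-1.1,-1.1,-1.1,-1.1], grip=[50,50,50,50,50,50,50,50,50,50,50,50])

```text
t: 2.2
tool_pos: [0.4422, -0.0077, 0.2317]
tool_rot: [0.001, 0.717, 0.697, 0.0]
force: [0.5, -1.1, -0.5]
finger_gap: 0.587
```

Run:
```python
from h import *
from workcell import manip
s=manip.observe();b=np.load("b.npy");print(s["tool_pos"],s["joint_positions"],s["t"],s["finger_gap"]);print(todelta(s,bw(b,(0,-.13,.074)),b[2]))
```

```text
[ 0.44221497 -0.00768628  0.23171184] [ 0.22314952  0.35098196 -0.35569047  2.06126016  0.17604499  0.75633103
 -0.26847861] 2.2 0.5873963236605607
(array([ 29.4,   7.6, 157.7]), 0.001)
```

Emit:
step_arm([
  [29,8,0],
  [29,8,50],
  [29,8,100],
  [29,8,100],
  [29,8,100],
], roll=[0,0,0,0,0], grip=[50,50,50,50,50])

```text
t: 2.7
tool_pos: [0.4503, 0.0193, 0.1315]
tool_rot: [-0.001, 0.717, 0.698, -0.001]
force: [0.7, -1.2, 1.1]
finger_gap: 0.582
```

Run:
```python
from h import *
import cv2
from workcell import manip
s=manip.observe();b=np.load("b.npy");print(s["tool_pos"]);print(todelta(s,bw(b,(0,-.13,.074)),b[2]))
o=[]
for n in("side","top"):
    p=manip.get_image(n); u=proj(p,bw(b,(0,-.13,.103))).astype(int); c=p["color"].copy(); c=c[u[1]-50:u[1]+50,u[0]-60:u[0]+60]; o.append(cv2.resize(c,None,fx=4,fy=4,interpolation=cv2.INTER_CUBIC)); print(u)
cv2.imwrite("pics/d.png",cv2.resize(np.hstack(o),None,fx=.83,fy=.83))
```

```text
[0.45029998 0.01931753 0.13152458]
(array([ 2.1,  0.5, 57.5]), 0.002)
[259 180]
[265 195]
```

View pics/d.png

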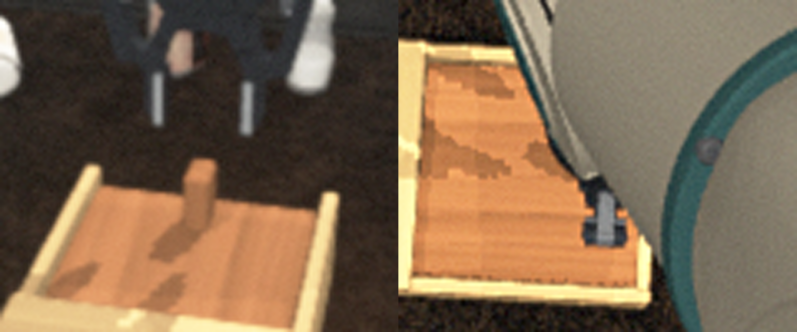

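The open fingers straddle the pull centrally (side crop: fingers at x≈157 and 247, pull at ≈200). I'll descend and grip.

Emit:
step_arm([
  [2,0,30],
  [2,0,57],
  [2,0,57],
  [2,0,57],
  [2,0,57],
  [2,0,57],
  [2,0,57],
  [2,0,57],
], roll=[0,0,0,0,0,0,0,0], grip=[50,50,50,0,0,0,0,0], newtons=50)

```text
t: 3.6
tool_pos: [0.4519, 0.0213, 0.0765]
tool_rot: [0.001, 0.717, 0.697, 0.001]
force: [-0.5, 0.2, 8.5]
finger_gap: 0.204
```

Emit:
step_arm([
  [3,0,0],
  [6,0,0],
  [9,0,0],
  [12,0,0],
  [14,0,0],
  [14,0,0],
  [14,0,0],
], roll=[0,0,0,0,0,0,0], grip=[0,0,0,0,0,0,0])

```text
t: 4.3
tool_pos: [0.4523, 0.0351, 0.0765]
tool_rot: [0.001, 0.717, 0.697, 0.001]
force: [-1.2, -0.6, 9.8]
finger_gap: 0.202
```

It moved 13.8 mm, past the 8 mm limit, at low force, so the catch isn't holding the lid. I'll continue to about 108 mm.

Emit:
step_arm([
  [10,0,0],
  [20,0,0],
  [30,0,0],
  [40,0,0],
  [50,0,0],
  [60,0,0],
  [70,0,0],
  [80,0,0],
  [88,0,0],
  [93,0,0],
  [93,0,0],
  [93,0,0],
], roll=[0,0,0,0,0,0,0,0,0,0,0,0], grip=[0,0,0,0,0,0,0,0,0,0,0,0])

```text
t: 5.5
tool_pos: [0.4551, 0.1294, 0.0765]
tool_rot: [0.001, 0.717, 0.697, 0.002]
force: [-0.1, 1.6, 6.8]
finger_gap: 0.201
```

Run:
```python
from h import *
import cv2
from workcell import manip
s=manip.observe();b=np.load("b.npy");c,n=np.cos(b[2]),np.sin(b[2]);d=s["tool_pos"][:2]-b[:2];print(s["tool_pos"],"box xy",c*d[0]+n*d[1],-n*d[0]+c*d[1],s["force"])
p=manip.get_image("side")
cv2.imwrite("pics/e.png",cv2.resize(p["color"][130:330,140:330],None,fx=2.5,fy=2.5))
```

```text
[0.45512119 0.12943799 0.07648152] box xy 0.0012714981062724939 -0.021880944066716843 [-0.13653874  1.57788757  6.76022964]
```

View pics/e.png

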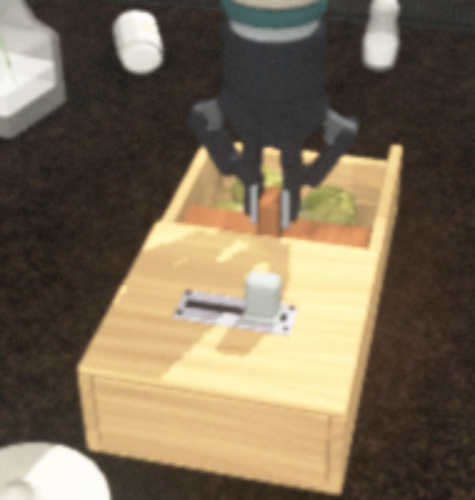

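The lid is open about 108 mm, and vegetables show in the box around (270,200). The catch is still at its near end. I'll release and lift.

Emit:
step_arm([
  [0,0,0],
  [0,0,0],
  [0,0,0],
  [0,0,0],
  [0,0,-30],
  [0,0,-70],
  [0,0,-110],
  [0,0,-140],
  [0,0,-140],
  [0,0,-140],
  [0,0,-140],
], roll=[0,0,0,0,0,0,0,0,0,0,0], grip=[50,50,50,50,50,50,50,50,50,50,50])

```text
t: 6.65
tool_pos: [0.4526, 0.1278, 0.2133]
tool_rot: [-0.0, 0.717, 0.697, -0.001]
force: [0.3, -0.6, 0.1]
finger_gap: 0.581
```

Run:
```python
from h import *
import cv2
from workcell import manip
b=np.load("b.npy");p=manip.get_image("side");c=p["color"].copy()
u=proj(p,bw(b,(0,-.022,.103)));print("expected pull top",u, "crop",(u-[140,130])*2.5)
cv2.imwrite("pics/f.png",cv2.resize(c[130:330,140:330],None,fx=2.5,fy=2.5))
```

```text
expected pull top [249.1990211  207.40520456] crop [272.99755276 193.51301139]
```

View pics/f.png

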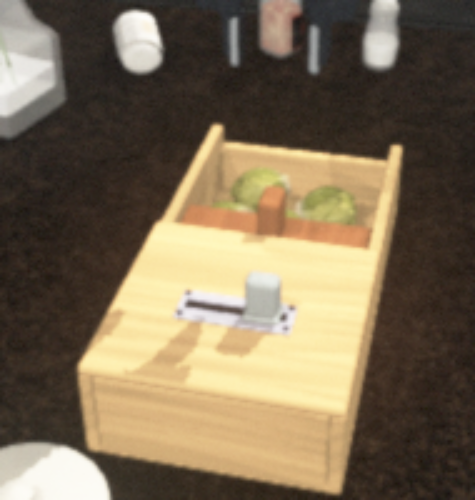

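The lid stayed open: the pull top is at about (273,192), against an expected (273,193.5). The gripper is clear of everything, so I'm handing in.

```bash
python3 -c "
from workcell import manip
print(manip.sign_off())"
```

```text
the job is handed in; nothing more can be done
None
```

The lid is open to about 108 mm of its 110 mm, and the gripper has let go and lifted clear. I handed the job in at about 6.7 s.

- **Catch:** I pulled the lid first with the catch at its starting end. The lid moved 14 mm with almost no force, past the 8 mm where a held lid would stop, so I left the catch alone.
- **Last checks:** The final picture shows the pull within a pixel of where a 108 mm opening puts it, with the catch still at its near end. The measured force was back to about zero.
- **Disagreements:** The trained networks reported the middle of the lid as the pull, so I measured the pull from the picture instead. In the side view, two of the deck corners I had marked were 3–4 pixels off the box position I worked out. Neither affected the grasp.

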